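# Show the base of a sample bottle to the inspection camera

## Robot

A 6-joint arm with a two-finger parallel gripper is mounted at the origin on a cart in front of the work surface, level with it; the furniture and walls round the work are solid. World frame = base frame: x ahead of the robot, y to its left, z up, the work surface at z = 0. Lengths are in m, angles in rad, forces in N, time in s.
With the tool pointing down it reaches from about 0.375 to 0.975 m from the base axis. Payload 3.8 kg.
Tool frame: the origin (TCP) lies at the very end of the fingers, on their centre line; the grasp point (between the pads) lies 19 mm behind it; y points along the fingers, x is the direction in which the jaws open and shut, and the axes are right-handed (so a half turn about y gives the same grasp; the last joint's range is limited). The gripper opens to 88 mm and grips with 3 to 60 N. Pads are 18 mm wide; open, the fingers measure 123 mm over their backs; the gripper's body (75 mm by 187 mm) begins 45 mm behind the grasp point.
Start: joints at [1.165, 0.264, 1.604, -0, 1.274, -0.037], TCP at [0.243, 0.63, 0.239] pointing down, gripper open.
Joint ranges: [-2.63, 2.63], [-0.94, 2.18], [0.31, 2.57], [-1.31, 4.45], [0, 2.66], [-2.55, 2.55]. Speed limits (rad/s): [2.57, 2.57, 3.14, 3.14, 3.14, 3.14].

## Interface

Orientations are given as a 3x3 rotation matrix whose columns are the frame's x, y, z axes.
In Python, from plant import * gives the robot as it stands.
- The arm moves only by the tool drive_tool, never from a script. Its argument "moves" is text: rows parted by semicolons, each of 6 numbers parted by spaces: the shift along the tool's x, y, z in mm, then the turn, a rotation vector about the tool's x, y, z in rad. In form: dx dy dz rx ry rz; .... A call has 1 to 12 rows; each row is the pose to reach, as a shift and turn from the pose measured when the call began, along the tool's axes at that moment; what a row does not reach only later rows make up. A row lasts 1/12 s, in which the tool goes at most 41.7 mm and 7.16 degrees, less where a joint would pass 70% of its speed; a pose out of reach is approached as far as the arm can. A call with a gripper value outside its range is refused whole. "grip" is the opening, from 0 (shut) to 1 (fully open), set as the call begins (left out, the last holds). The fingers move at their own pace and stop on an object; the grip force is fixed at half the most. Time passes only in rows, so rows that repeat a pose let the fingers close. It gives the time, the measured TCP pose, the force and the opening at its end, in the units of the state.
- observe(): the state, without advancing time (a new reading comes with each control period).
- get_image(name): name is "scene" or "top"; returns a dict with "image" (400x640x3 uint8, red, green, blue), "K" (3x3 intrinsics, pixels), "cam_to_world" (4x4, takes a point from camera to world coordinates). Camera axes: x right, y down, z forward; pixel columns grow to the right and rows downward; lengths in m; the calibration is good to about 2 mm. A picture is of the moment at which its call begins. There is no depth.
- finish_job(): hands the job in, once; it reports no verdict.
The state is a dict: "time_s": time; "joints": joint angles; "joint_velocities": joint speeds; "joint_efforts": joint torques, N m; "ee_pos": TCP position; "orientation": TCP orientation; "wrist_force": force on the tool from outside, world axes, zero at the start; "moment": the same for the moment, N m; "grip_width": finger opening in m.
Only numpy, scipy, OpenCV 4.12 (cv2) and the standard library are available. Lean on these libraries where they do the work, as an engineer would, in place of code of your own. Each camera call takes 0.05 s, during which the arm holds its last target.

## Task

Check the code under the sample bottle, the one standing in the shallow steel tray: lay it on its side in the V-cradle with its base toward the cradle's end stop, and let go of it there. Then take it up again and finish while holding it still in the air before the inspection camera, lying level, its base squarely facing the lens, centred on it and about 100 mm away; keep holding it, do not put it down. Do not drop it and leave the other bottles, the loose cap and the tally counter where they are.

Things in the scene. Friction and masses are not known exactly. Their poses are not given: they have to be found in the camera images.
- sample_bottle: closed amber bottle with gold cap, about 135 g (0.7 to 1.35 times), standing upright in the steel tray. Body 66 mm diameter from the base to 81 mm up, cap 65 mm diameter from 81 to 108 mm; rigid. Origin at the centre of its underside (the base), z axis along the bottle toward the cap; turning about that axis does not matter
- cap_top (a point): centre of the top of the sample bottle's cap, on its axis, 108 mm from the base
- sample_tray: fixed shallow square steel tray, 120 x 120 mm, rim 12 mm high, floor 4 mm thick; origin at the centre of its underside on the worktop. It may be left or right
- cradle: fixed black V-cradle on an aluminium base plate 116 x 84 x 10 mm. Origin at the centre of its underside; x axis along the level trough, to the left (roughly world +y), toward the end stop; z up. V walls at 45 degrees, 90 mm long (x -45 to 45 mm), V bottom 22 mm and wall tops 49 mm above the worktop, about 61 mm wide outside, narrower than the bottle. A lying bottle's axis is at z = 69 mm
- stop (a point): centre of the cradle's end stop: on its inner face (cradle x = 45 mm) at the height of a lying bottle's axis (69 mm); axes as the cradle's. The stop is a 5 mm aluminium plate, 46 mm wide, its top 59 mm above the worktop. The bottle lies with its base 0 to 25 mm before this face, cap to the right, overhanging the open end
- inspection_camera: fixed inspection camera on a stand at the left: base plate 130 x 130 mm, post 22 mm in diameter, 274 mm tall, ribbed body, lens with white ring light 68 mm in diameter. Origin on the worktop below the camera body, 70 mm behind the lens front; x axis from the lens back into the camera (roughly world +y; it looks to the right), z up
- lens (a point): centre of the front of the lens and ring light, 200 mm above the worktop; axes as the camera's: the camera looks along minus x of this frame, level. The bottle's base belongs 100 mm out along minus x, the cap farther out
- spare_bottle_a: bystander: a bottle like the sample bottle, standing on the worktop behind the middle; origin at the centre of its underside. Leave it alone
- spare_bottle_b: bystander: another such bottle on the worktop, a little farther right, near the clamping jig; origin at the centre of its underside. Leave it alone
- loose_cap: bystander: a loose gold screw cap, 65 mm across, 31 high, lying on the worktop at the front left; origin at the centre of its underside. Leave it alone
- tally: bystander: a small round hand tally counter with a finger ring, 48 x 72 x 34 mm, lying on the left in front of the camera; origin at the centre of its underside. Leave it alone
Not all that is in view belongs to the job. What is shaped like the sample_bottle but green or purple is not meant.

How it is judged:
On the way:
1. the sample bottle lies in the V-cradle, base toward the end stop, let go and at rest (x of sample_bottle in the frame of cradle between 0.017 and 0.049 m and y of sample_bottle in the frame of cradle between -0.008 and 0.008 m and z of sample_bottle in the frame of cradle between 0.06 and 0.078 m and x of cap_top in the frame of cradle below -0.04 m and angle between the z axis of sample_bottle and the x axis of cradle, either way round below 0.12 rad and contact force between sample_bottle and the fingers below 0.05 N and contact force between sample_bottle and cradle above 0.3 N and linear speed of sample_bottle below 0.02 m/s), for 0.2 s.
At the end, for the whole second after the job is handed in: the sample bottle is held by the fingers, still and touching neither cradle nor camera, its base facing the lens: base centre 75 to 125 mm before the lens, within 20 mm of the lens axis sideways and up or down, bottle axis within 9 degrees of the lens axis (x of sample_bottle in the frame of lens between -0.125 and -0.075 m and y of sample_bottle in the frame of lens between -0.02 and 0.02 m and z of sample_bottle in the frame of lens between -0.02 and 0.02 m and x of cap_top in the frame of lens below -0.175 m and angle between the z axis of sample_bottle and the x axis of lens, either way round below 0.16 rad and contact force between sample_bottle and the fingers above 1 N and contact force between sample_bottle and cradle below 0.05 N and contact force between sample_bottle and inspection_camera below 0.05 N and linear speed of sample_bottle below 0.03 m/s); the arm keeps its last pose, push and grip.
It fails at once if a spare bottle, the loose cap or the tally counter moved by more than 25 mm (distance of any of spare_bottle_a, spare_bottle_b, loose_cap, tally from where it was at the start of the episode above 0.025 m).
It fails at once if the sample bottle is dropped (falls free for more than about 25 mm) (linear speed of sample_bottle above 0.7 m/s and contact force between sample_bottle and the fingers below 0.01 N).
It also fails if it takes over 48 s, if anything falls off the work surface, if the arm or the gripper's body presses on something with over 40 N, if the wrist force passes 120 N, or if a joint passes its speed limit or range.

## Working session

There is one attempt and no reset: what is moved stays moved. The work goes in short steps, Python scripts to look and compute and a tool call to move; the robot and the scene stay as the last step left them, time stands still between calls to the robot, and variables do not carry over. Pictures are saved under pics/ and viewed, and the job is handed in when it is done.

Besides the shell and the picture viewer there is one more tool, called after "Call:" in YAML: its name, and indented under it one key for each argument. drive_tool: Moves the arm, as the interface text tells. Its arguments: {"type":"object","properties":{"moves":{"type":"string"},"grip":{"type":"number"}},"required":["moves"]}

```bash
mkdir -p pics; ls; cat > h.py <<'E'
from plant import *
import numpy as np, cv2
def snap(n,tag):
    d=get_image(n); cv2.imwrite(f'pics/{tag}_{n}.png',d['image'][:,:,::-1]); np.savez(f'pics/{tag}_{n}.npz',**{k:np.array(v) for k,v in d.items()}); return d
def ray(d,u,v):
    K=np.array(d['K']);T=np.array(d['cam_to_world']);r=T[:3,:3]@np.linalg.solve(K,[u,v,1.]);return T[:3,3],r/np.linalg.norm(r)
def onz(d,u,v,z):
    o,r=ray(d,u,v);return o+r*(z-o[2])/r[2]
def proj(d,p):
    T=np.array(d['cam_to_world']);q=np.array(d['K'])@(T[:3,:3].T@(np.array(p)-T[:3,3]));return q[:2]/q[2]
def two(d1,p1,d2,p2):
    o1,r1=ray(d1,*p1);o2,r2=ray(d2,*p2)
    A=np.c_[r1,-r2];s=np.linalg.lstsq(A,o2-o1,rcond=None)[0];a=o1+s[0]*r1;b=o2+s[1]*r2
    return (a+b)/2,np.linalg.norm(a-b)
def load(n,tag): return np.load(f'pics/{tag}_{n}.npz')
E
python3 - <<'E'
from h import *
for n in('scene','top'):
    d=snap(n,'a');print(n,np.round(d['K'],1).tolist(),np.round(d['cam_to_world'],3).tolist())
o=observe();print({k:np.round(v,3).tolist() for k,v in o.items()})
E
```

```text
pics
scene [[375.0, 0.0, 318.6], [0.0, 375.0, 200.1], [0.0, 0.0, 1.0]] [[0.512, -0.657, 0.554, -0.069], [-0.859, -0.386, 0.336, -0.278], [-0.006, -0.648, -0.762, 1.014], [0.0, 0.0, 0.0, 1.0]]
top [[506.4, 0.0, 311.2], [0.0, 506.4, 194.9], [0.0, 0.0, 1.0]] [[-0.008, -0.987, 0.16, 0.371], [-1.0, 0.009, 0.009, 0.097], [-0.01, -0.16, -0.987, 1.394], [0.0, 0.0, 0.0, 1.0]]
{'time_s': 0.1, 'joints': [1.165, 0.265, 1.605, -0.0, 1.274, -0.037], 'joint_velocities': [0.001, -0.004, -0.002, 0.003, 0.0, 0.0], 'joint_efforts': [0.001, -50.362, -35.807, 0.073, 0.023, -0.0], 'ee_pos': [0.243, 0.629, 0.238], 'orientation': [[0.36, -0.001, -0.933], [0.933, -0.002, 0.36], [-0.002, -1.0, 0.0]], 'wrist_force': [-0.292, -0.235, 0.303], 'moment': [-0.002, 0.007, 0.035], 'grip_width': 0.088}
```

View pics/a_scene.png

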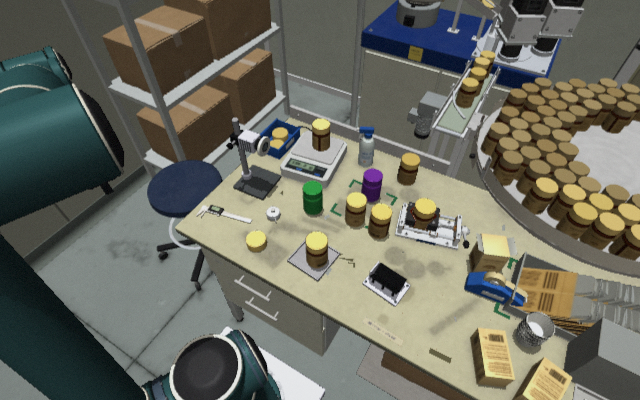

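View pics/a_top.png

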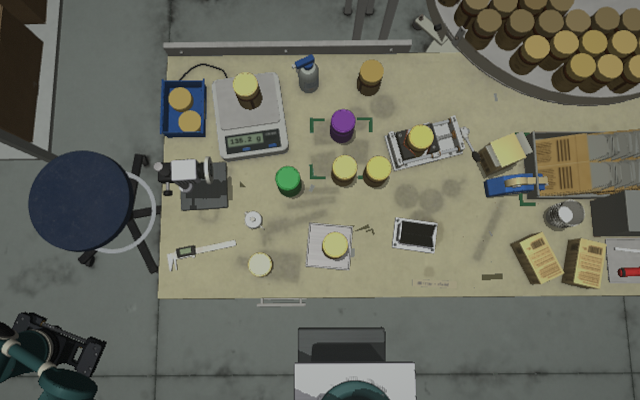

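Bottle-like things in the scene view:
- tray bottle (317,250)
- spares (356,209) and (380,220)
- jig bottle (425,212)
- scale bottle (321,134)
- back bottle (409,168)
- green (313,197) and purple (372,185)
- loose cap (256,240)

The one in the steel tray at (317,250) in scene, (335,246) in top, is the target. I'll check it in a crop.

```bash
python3 - <<'E'
from h import *
s=cv2.imread('pics/a_scene.png');t=cv2.imread('pics/a_top.png')
def c(i,x,y,w,h,W,H):return cv2.resize(i[y:y+h,x:x+w],(W,H),interpolation=cv2.INTER_CUBIC)
cv2.imwrite('pics/c1.png',np.vstack([c(s,280,220,140,85,790,295*790//790) if 0 else c(s,280,220,140,90,466,300),c(t,300,215,140,90,466,300)]))
cv2.imwrite('pics/c2.png',np.vstack([c(s,200,110,140,90,466,300),c(t,150,145,140,90,466,300)]))
E
```

```text
(no output)
```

View pics/c1.png

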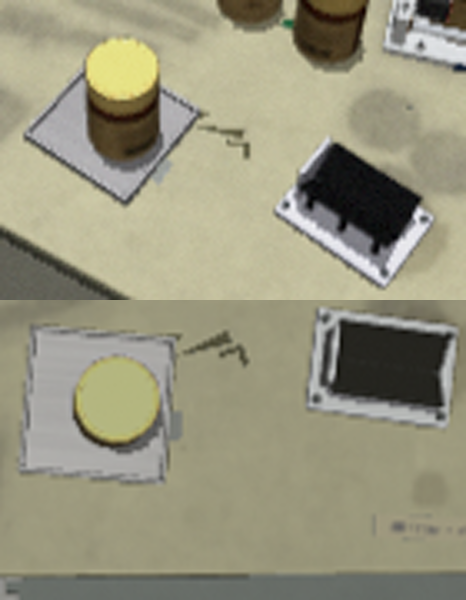

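View pics/c2.png

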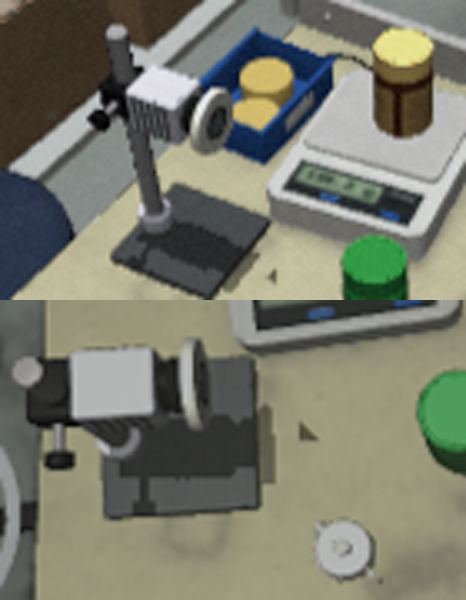

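The crop confirms an amber bottle with a gold cap in the steel tray. The cradle's stop is on the left end of the trough, about top (323,245). The ring light is near scene (263,146) and top (208,183). Next I measure them.

```bash
cat > m.py <<'E'
from h import *
s=load('scene','a');t=load('top','a')
def comps(d,lo,hi,box,mina=60):
    hsv=cv2.cvtColor(d['image'],cv2.COLOR_RGB2HSV);m=cv2.inRange(hsv,lo,hi)
    k=np.zeros_like(m);x,y,w,h=box;k[y:y+h,x:x+w]=m[y:y+h,x:x+w]
    cs,_=cv2.findContours(k,cv2.RETR_EXTERNAL,cv2.CHAIN_APPROX_NONE)
    return [c for c in cs if cv2.contourArea(c)>mina]
for n,d,b in(('top',t,(310,225,50,45)),('scene',s,(295,225,45,50))):
    print(n,d['image'][246 if n=='top' else 240, 335 if n=='top' else 317])
    for c in comps(d,(20,90,150),(35,255,255),b):
        e=cv2.fitEllipse(c);print(n,'cap',e,cv2.contourArea(c),onz(d,*e[0],.112))
for c in comps(t,(0,0,0),(180,255,70),(390,212,55,42)):
    r=cv2.minAreaRect(c);print('walls',r,onz(t,*r[0],.049));[print(onz(t,*p,.049)) for p in cv2.boxPoints(r)]
for c in comps(t,(0,0,150),(180,40,255),(385,210,60,46),20):
    r=cv2.minAreaRect(c);print('plate',r,onz(t,*r[0],.01));[print(onz(t,*p,.01)) for p in cv2.boxPoints(r)]
E
python3 m.py
```

```text
top [180 182 127]
scene [231 227 134]
scene cap ((316.1913757324219, 240.35922241210938), (17.463279724121094, 21.394344329833984), 90.60981750488281) 291.0 [0.45191994 0.04736414 0.112     ]
walls ((416.8539733886719, 233.57101440429688), (33.6431884765625, 21.88833999633789), 7.765166282653809) [ 0.48324912 -0.17077684  0.049     ]
[ 0.46096832 -0.12192009  0.049     ]
[ 0.51855806 -0.13182705  0.049     ]
[ 0.50563505 -0.21986415  0.049     ]
[ 0.44825285 -0.20938172  0.049     ]
plate ((414.8500061035156, 235.05001831054688), (42.99208450317383, 30.971275329589844), 8.130102157592773) [ 0.48250782 -0.17291475  0.01      ]
[ 0.44963637 -0.10787312  0.01      ]
[ 0.53338313 -0.12265233  0.01      ]
[ 0.51560515 -0.2384033   0.01      ]
[ 0.43225778 -0.22255944  0.01      ]
```

```bash
python3 - <<'E'
import cv2,numpy as np
s=cv2.imread('pics/a_scene.png');t=cv2.imread('pics/a_top.png')
def c(i,x,y,w,h,f):return cv2.resize(i[y:y+h,x:x+w],None,fx=f,fy=f,interpolation=cv2.INTER_NEAREST)
cv2.imwrite('pics/d1.png',np.hstack([c(s,240,125,36,40,10),c(t,185,150,36,40,10)]))
cv2.imwrite('pics/d2.png',c(t,385,210,65,45,12))
E
```

```text
(no output)
```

View pics/d1.png

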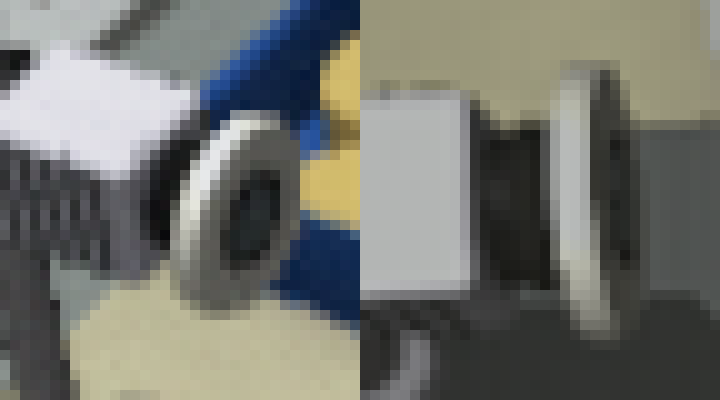

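View pics/d2.png

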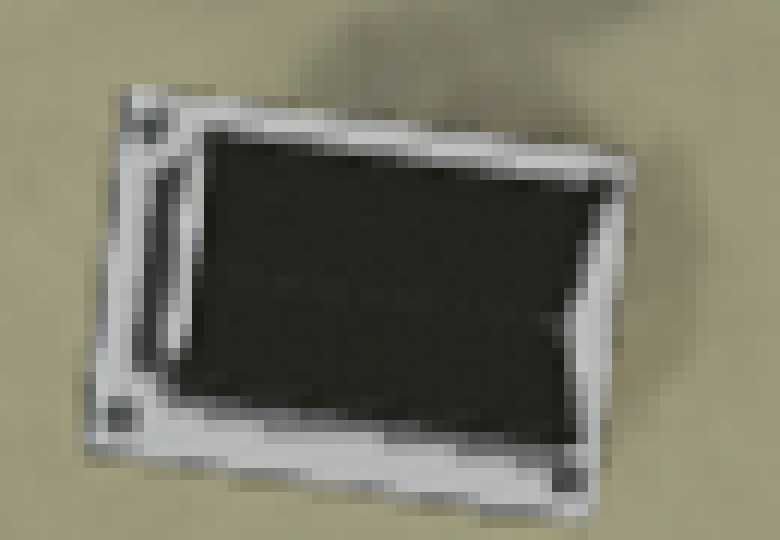

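```bash
cat > m2.py <<'E'
from h import *
s=load('scene','a');t=load('top','a')
print('lens',two(s,(265.4,146.3),t,(210.6,170.4)), onz(s,265.4,146.3,.2),onz(t,210.6,170.4,.2))
L=onz(t,210.6,170.4,.2)
# cam base plate edges
from m import comps
for c in comps(t,(0,0,30),(180,60,100),(175,145,60,70),300):
    r=cv2.minAreaRect(c);print('base',r);[print(p,onz(t,*p,.01)) for p in cv2.boxPoints(r)]
# top cap
g=t['image'].astype(int);x0,y0=310,225
sub=g[y0:y0+45,x0:x0+50];m=((sub[:,:,0]-sub[:,:,2])>25).astype(np.uint8)*255
# restrict by brightness vs. tray
m=cv2.morphologyEx(m,cv2.MORPH_OPEN,np.ones((3,3)))
cs,_=cv2.findContours(m,cv2.RETR_EXTERNAL,cv2.CHAIN_APPROX_NONE,offset=(x0,y0))
for c in cs:
    if cv2.contourArea(c)>100:
        e=cv2.fitEllipse(c);print('cap',e,onz(t,*e[0],.112))
# other things
for n,u,v,z in(('spA',344,170,.108),('spB',377,170,.108),('loose',260,264,.031),('tally',253,219,.03),('green',288,180,.108),('purple',343,124,.108)):print(n,onz(t,u,v,z))
for yaw in(0,):
    pass
E
python3 m2.py
```

```text
lens (array([0.6284172 , 0.34718477, 0.20274365]), np.float64(0.004935392186771084)) [0.63234621 0.34738296 0.2       ] [0.62740796 0.34964675 0.2       ]
top [180 182 127]
scene [231 227 134]
scene cap ((316.1913757324219, 240.35922241210938), (17.463279724121094, 21.394344329833984), 90.60981750488281) 291.0 [0.45191994 0.04736414 0.112     ]
walls ((416.8539733886719, 233.57101440429688), (33.6431884765625, 21.88833999633789), 7.765166282653809) [ 0.48324912 -0.17077684  0.049     ]
[ 0.46096832 -0.12192009  0.049     ]
[ 0.51855806 -0.13182705  0.049     ]
[ 0.50563505 -0.21986415  0.049     ]
[ 0.44825285 -0.20938172  0.049     ]
plate ((414.8500061035156, 235.05001831054688), (42.99208450317383, 30.971275329589844), 8.130102157592773) [ 0.48250782 -0.17291475  0.01      ]
[ 0.44963637 -0.10787312  0.01      ]
[ 0.53338313 -0.12265233  0.01      ]
[ 0.51560515 -0.2384033   0.01      ]
[ 0.43225778 -0.22255944  0.01      ]
base ((202.91461181640625, 183.731689453125), (51.79239273071289, 55.326202392578125), 83.6598129272461)
[172.56094 161.04875] [0.69604329 0.4975257  0.01      ]
[227.54877 154.93901] [0.71208043 0.34321686 0.01      ]
[233.26828 206.41463] [0.56590461 0.32463626 0.01      ]
[178.28046 212.52437] [0.55025914 0.47640239 0.01      ]
cap ((334.61566162109375, 244.5428466796875), (25.05425453186035, 25.627500534057617), 27.665498733520508) [0.45207436 0.05002134 0.112     ]
cap ((355.25933837890625, 251.5086212158203), (8.483711242675781, 55.55186462402344), 2.160508394241333) [ 0.4341565  -0.00165605  0.112     ]
spA [0.64479773 0.02264621 0.108     ]
spB [ 0.64395657 -0.06278311  0.108     ]
loose [0.40703158 0.24703483 0.031     ]
tally [0.52815242 0.26717503 0.03      ]
green [0.61980914 0.16788635 0.108     ]
purple [0.76842403 0.02303958 0.108     ]
```

```bash
cat > k.py <<'E'
from h import *
from scipy.spatial.transform import Rotation as Ro
psi=0.149
c=np.array([np.sin(psi),np.cos(psi),0])
def Rt(phi,psi=psi): # phi tilt about jaw axis from down; psi: heading of bottle base direction from +y toward +x
    c=np.array([np.sin(psi),np.cos(psi),0]);x=np.array([np.cos(psi),-np.sin(psi),0]);z=np.array([0,0,1.])
    y=-np.cos(phi)*z+np.sin(phi)*c
    return np.c_[x,y,np.cross(x,y)]
def row(p,R):
    o=observe();R0=np.array(o['orientation']);p0=np.array(o['ee_pos'])
    d=R0.T@(np.array(p)-p0)*1000;r=Ro.from_matrix(R0.T@R).as_rotvec()
    print('row',np.round(d,1),np.round(r,3),'n',np.linalg.norm(d)/41.7,np.degrees(np.linalg.norm(r))/7.16,'joints',np.round(o['joints'],2),'t',o['time_s'])
E
python3 - <<'E'
from k import *
s=load('scene','a');t=load('top','a')
P=lambda a,z:onz(t,*a,z)
def yaw(a,b,z):
    d=P(b,z)-P(a,z);print(np.round(d,4),np.linalg.norm(d),'psi',np.arctan2(d[0],d[1]))
yaw((227.5,207.5),(181.5,210.2),.01);yaw((227.2,162.2),(227.5,207.5),.01)
yaw((196,249.4-0.0)if 0 else (150+153/3.33,145+48/3.33),(150+72/3.33,145+50/3.33),.225)
yaw((150+153/3.33,145+114/3.33),(150+72/3.33,145+115.5/3.33),.225)
R=Rt(-np.pi/4);y=R[:,1];gp=np.array([.452,.0487,.095])
row(gp+.019*y-.12*y,R)
E
```

```text
[-0.0064  0.1272  0.    ] 0.12732088061498542 psi -0.050067949780308624
[-0.1282 -0.0033  0.    ] 0.12821430009178322 psi -1.5962038894576813
[-0.0009  0.0578  0.    ] 0.057802658782337625 psi -0.015198091881673191
[-0.0005  0.0574  0.    ] 0.057440797944406805 psi -0.009166102354044811
row [-396.2   71.9 -388.5] [-0.659  1.277  0.527] n 13.417170901386692 12.247168030604287 joints [ 1.17  0.26  1.61 -0.    1.27 -0.04] t 0.1
```

Call:
drive_tool:
  moves: "-396 72 -388 -0.659 1.277 0.527;-396 72 -388 -0.659 1.277 0.527;-396 72 -388 -0.659 1.277 0.527;-396 72 -388 -0.659 1.277 0.527;-396 72 -388 -0.659 1.277 0.527;-396 72 -388 -0.659 1.277 0.527;-396 72 -388 -0.659 1.277 0.527;-396 72 -388 -0.659 1.277 0.527;-396 72 -388 -0.659 1.277 0.527;-396 72 -388 -0.659 1.277 0.527;-396 72 -388 -0.659 1.277 0.527;-396 72 -388 -0.659 1.277 0.527"
  grip: 1

```text
time_s: 1.1
ee_pos: [0.439, 0.1724, 0.1736]
orientation: [[0.992, -0.094, 0.084], [-0.126, -0.693, 0.71], [-0.009, -0.715, -0.699]]
wrist_force: [0.0, 0.9, -0.3]
grip_width: 0.0884
```

```bash
cat > pre.py <<'E'
from k import *
R=Rt(-np.pi/4);y=R[:,1];gp=np.array([.452,.0487,.095])
row(gp+.019*y-.12*y,R)
E
python3 pre.py
```

```text
row [ 30.1  39.7 -30.7] [-0.011  0.022  0.01 ] n 1.4037507522874215 0.20938470030574496 joints [ 0.67  0.31  1.86 -0.5   1.58  0.95] t 1.1
```

Call:
drive_tool:
  moves: "30 40 -31 -0.011 0.022 0.010;30 40 -31 -0.011 0.022 0.010;30 40 -31 -0.011 0.022 0.010;30 40 -31 -0.011 0.022 0.010;30 40 -31 -0.011 0.022 0.010"

```text
time_s: 1.52
ee_pos: [0.4622, 0.1194, 0.1664]
orientation: [[0.989, -0.106, 0.105], [-0.149, -0.699, 0.7], [-0.0, -0.707, -0.707]]
wrist_force: [-0.1, 1.1, -0.3]
grip_width: 0.088
```

```bash
python3 pre.py; python3 - <<'E'
from h import *
a=snap('scene','b');b=snap('top','b')
cv2.imwrite('pics/b_c.png',np.vstack([cv2.resize(i[y:y+130,x:x+200],(450,292))[:,:,::-1] for i,x,y in((a['image'],230,150),(b['image'],240,150))]))
E
```

```text
row [ 0.4  0.  -0.1] [-0.    -0.    -0.001] n 0.010756114667426554 0.006999764607303386 joints [ 0.58  0.31  1.89 -0.55  1.54  0.92] t 1.5167
```

View pics/b_c.png

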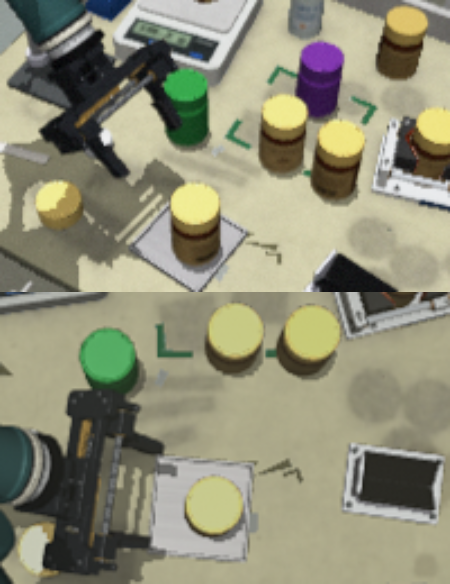

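The scene crop shows the open fingers lined up with the tray bottle and the spares clear. I advance 120 mm along the tool axis.

Call:
drive_tool:
  moves: "0 30 0 0 0 0;0 60 0 0 0 0;0 90 0 0 0 0;0 110 0 0 0 0;0 120 0 0 0 0;0 120 0 0 0 0;0 120 0 0 0 0"

```text
time_s: 2.2
ee_pos: [0.4502, 0.0372, 0.0822]
orientation: [[0.989, -0.103, 0.104], [-0.147, -0.699, 0.7], [0.001, -0.708, -0.706]]
wrist_force: [0.3, 0.3, -0.2]
grip_width: 0.0878
```

```bash
python3 - <<'E'
from h import *
a=snap('scene','e');b=snap('top','e')
cv2.imwrite('pics/e_c.png',np.vstack([cv2.resize(i[y:y+80,x:x+120],(450,300))[:,:,::-1] for i,x,y in((a['image'],260,200),(b['image'],270,200))]))
o=observe();print(o['ee_pos'],o['wrist_force'])
E
```

```text
[0.45122751 0.03777812 0.08287312] [-0.20100071 -0.04943594  0.92022203]
```

View pics/e_c.png

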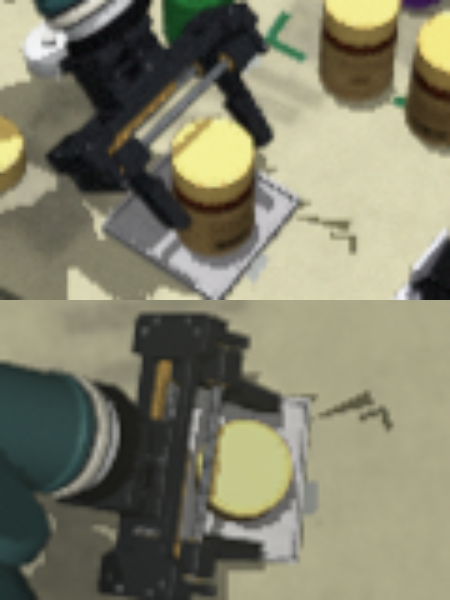

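The bottle sits between the fingers, centred and clear of the gripper body. Closing now.

Call:
drive_tool:
  moves: "0 0 0 0 0 0;0 0 0 0 0 0;0 0 0 0 0 0;0 0 0 0 0 0;0 0 0 0 0 0;0 0 0 0 0 0;0 0 0 0 0 0;0 0 0 0 0 0"
  grip: 0

```text
time_s: 2.97
ee_pos: [0.4518, 0.0378, 0.0834]
orientation: [[0.989, -0.1, 0.106], [-0.146, -0.698, 0.701], [0.004, -0.709, -0.705]]
wrist_force: [2.4, 0.9, 3.7]
grip_width: 0.0629
```

```bash
cat > up.py <<'E'
from k import *
o=observe();print(o['grip_width'],o['wrist_force'])
p=np.array(o['ee_pos']);R=Rt(-np.pi/4)
row(p+[0,0,.03],R);row(p+[0,0,.15],R)
# in hand: base point and axis in tool frame assuming upright
print(p)
E
python3 up.py
```

```text
0.06289090320598713 [2.39996512 0.92240273 3.69230801]
row [  0.1 -21.3 -21.2] [-0.002 -0.001  0.004] n 0.7194244604316544 0.04025659675378734 joints [ 0.47  0.34  2.05 -0.63  1.34  0.96] t 2.9667
row [   0.6 -106.3 -105.8] [-0.002 -0.001  0.004] n 3.5971223021582723 0.04025659675378734 joints [ 0.47  0.34  2.05 -0.63  1.34  0.96] t 2.9667
[0.45178606 0.03782217 0.08335297]
```

Call:
drive_tool:
  moves: "0 -14 -14 0 0 0;0 -35 -35 0 0 0;0 -60 -60 0 0 0;0 -85 -85 0 0 0;0 -106 -106 0 0 0.004;0 -106 -106 0 0 0.004;0 -106 -106 0 0 0.004;0 -106 -106 0 0 0.004"

```text
time_s: 3.63
ee_pos: [0.4502, 0.0374, 0.2317]
orientation: [[0.989, -0.106, 0.105], [-0.149, -0.697, 0.701], [-0.001, -0.709, -0.705]]
wrist_force: [0.1, 0.3, -2.3]
grip_width: 0.0631
```

```bash
python3 - <<'E'
from h import *
a=snap('scene','f');b=snap('top','f')
cv2.imwrite('pics/f_c.png',np.vstack([cv2.resize(i[y:y+80,x:x+120],(450,300))[:,:,::-1] for i,x,y in((a['image'],260,180),(b['image'],270,200))]))
o=observe();print(o['ee_pos'],o['wrist_force'],o['grip_width'])
E
```

```text
[0.44982297 0.03708708 0.23107784] [-0.46862501 -0.73693207 -0.82905271] 0.06291377222372618
```

View pics/f_c.png

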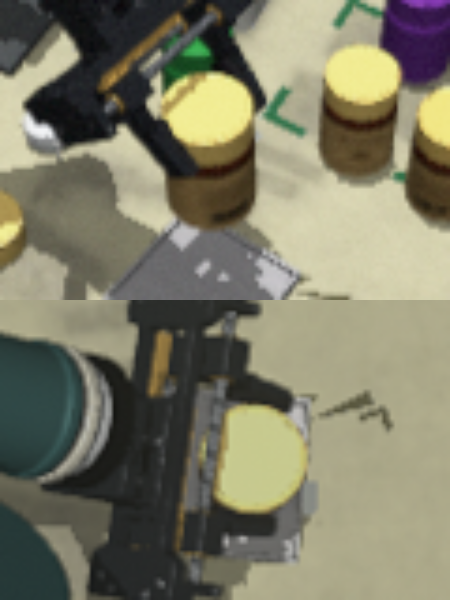

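```bash
cat > pl.py <<'E'
from k import *
import sys
R0=Rt(-np.pi/4);b=R0.T@(np.array([.452,.0487,.004])-np.array([.4518,.0378,.0834]));b[0]=0
crad=np.array([.483,-.172,0])
def place(h,x=.033,z=.070):
    base=crad+x*c;base[2]=z+h;R=Rt(np.pi/4);return base-R@b,R
if __name__=='__main__':
    h=float(sys.argv[1]);p,R=place(h);print('b',b,'p',p);row(p,R)
E
python3 pl.py .11
```

```text
b [0.         0.04850122 0.06378734] p [ 0.47611195 -0.21788589  0.16919108]
row [  64.2  219.  -132. ] [ 1.57e+00 -1.00e-03 -3.00e-03] n 6.323495818091587 12.564152663355108 joints [ 0.47  0.14  1.96 -0.61  1.57  0.79] t 3.7333
```

Call:
drive_tool:
  moves: "64 219 -132 1.57 0 -0.003;64 219 -132 1.57 0 -0.003;64 219 -132 1.57 0 -0.003;64 219 -132 1.57 0 -0.003;64 219 -132 1.57 0 -0.003;64 219 -132 1.57 0 -0.003;64 219 -132 1.57 0 -0.003;64 219 -132 1.57 0 -0.003;64 219 -132 1.57 0 -0.003;64 219 -132 1.57 0 -0.003;64 219 -132 1.57 0 -0.003;64 219 -132 1.57 0 -0.003"

```text
time_s: 4.73
ee_pos: [0.4753, -0.2185, 0.1683]
orientation: [[0.989, 0.091, 0.119], [-0.15, 0.61, 0.778], [-0.002, -0.787, 0.616]]
wrist_force: [0.6, 0.6, -2.0]
grip_width: 0.0631
```

```bash
python3 pl.py .11;python3 - <<'E'
from h import *
a=snap('scene','g');b=snap('top','g')
cv2.imwrite('pics/g_c.png',np.vstack([cv2.resize(i[y:y+100,x:x+150],(450,300))[:,:,::-1] for i,x,y in((a['image'],310,190),(b['image'],350,170))]))
o=observe();print(o['grip_width'])
E
```

```text
b [0.         0.04850122 0.06378734] p [ 0.47611195 -0.21788589  0.16919108]
row [ 0.7 -0.3  1.1] [ 0.121 -0.002 -0.001] n 0.03216741344418721 0.9698026521949693 joints [-0.8   0.28  1.87  0.51  1.46 -0.83] t 4.7333
0.06325956888280393
```

View pics/g_c.png

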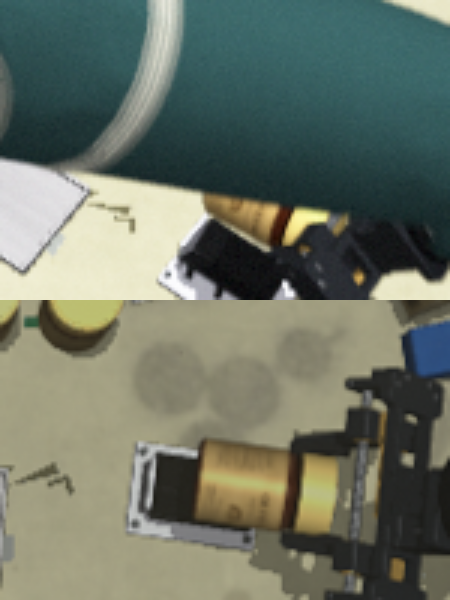

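The bottle is lying near level above the cradle, with its base to the left toward the stop. I finish the rotation and come down to 40 mm above.

Call:
drive_tool:
  moves: "1 0 1 0.121 -0.002 -0.001;1 0 1 0.121 -0.002 -0.001;1 0 1 0.121 -0.002 -0.001;1 0 1 0.121 -0.002 -0.001"

```text
time_s: 5.17
ee_pos: [0.4742, -0.2177, 0.164]
orientation: [[0.988, 0.1, 0.114], [-0.151, 0.698, 0.7], [-0.01, -0.709, 0.705]]
wrist_force: [0.2, 0.8, -1.9]
grip_width: 0.0632
```

```bash
python3 pl.py .04
```

```text
b [0.         0.04850122 0.06378734] p [ 0.47611195 -0.21788589  0.09919108]
row [  2.6  46.  -45.7] [ 0.002 -0.009 -0.005] n 1.556015778679585 0.08408273195155862 joints [-0.84  0.34  1.85  0.57  1.53 -0.88] t 5.1667
```

Call:
drive_tool:
  moves: "2.6 25 -25 0.002 -0.009 -0.005;2.6 46 -46 0.002 -0.009 -0.005;2.6 46 -46 0.002 -0.009 -0.005;2.6 46 -46 0.002 -0.009 -0.005;2.6 46 -46 0.002 -0.009 -0.005"

```text
time_s: 5.58
ee_pos: [0.4771, -0.2179, 0.1013]
orientation: [[0.989, 0.106, 0.103], [-0.147, 0.698, 0.701], [0.002, -0.709, 0.706]]
wrist_force: [0.0, -0.8, -1.1]
grip_width: 0.063
```

```bash
python3 pl.py .04;cat > chk.py <<'E'
from pl import *
tag=sys.argv[1]
a=snap('scene',tag);b_=snap('top',tag)
ims=[]
o=observe();R=np.array(o['orientation']);p=np.array(o['ee_pos'])
base=p+R@b;ax=(R[:,1]*np.cos(np.pi/4)+R[:,2]*np.sin(np.pi/4))
ax=R@(b-np.array([0,0,0]))*0+ (R@np.array([0,-1,-1])/np.sqrt(2)) # toward cap
print('pred base',base,'axis->cap',ax)
for d in(a,b_):
    im=d['image'][:,:,::-1].copy();im=cv2.resize(im,None,fx=3,fy=3)
    for q,col in((base,(0,0,255)),(base+.108*ax,(0,255,0)),(crad+.045*c+[0,0,.069],(255,0,0))):
        u=proj(d,q)*3;cv2.circle(im,(int(u[0]),int(u[1])),4,col,-1)
    u=(proj(d,base)*3).astype(int);y0=max(u[1]-150,0);x0=max(u[0]-225,0);ims.append(cv2.resize(im[y0:y0+300,x0:x0+450],(450,300)))
cv2.imwrite(f'pics/{tag}_c.png',np.vstack(ims))
E
python3 chk.py h
```

```text
b [0.         0.04850122 0.06378734] p [ 0.47611195 -0.21788589  0.09919108]
row [-1.   1.4 -1.5] [0.002 0.002 0.001] n 0.05465121202095128 0.026559131613595355 joints [-0.84  0.42  1.87  0.58  1.44 -0.95] t 5.5833
pred base [ 0.48907033 -0.14025755  0.11204642] axis->cap [-0.14789614 -0.98899777  0.00318461]
```

View pics/h_c.png

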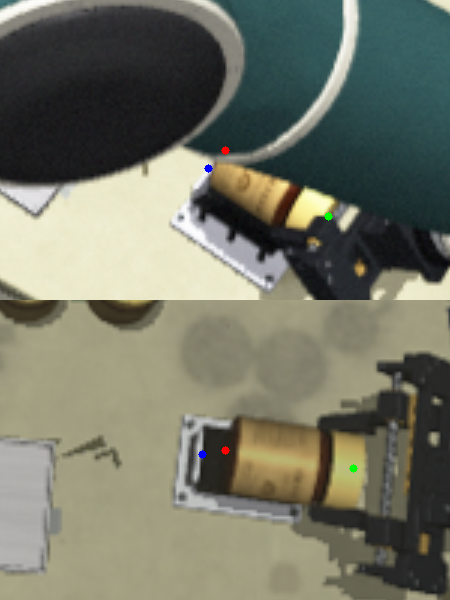

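Prediction and picture agree within a few mm; the bottle lies about 5 mm farther from the stop than predicted. I shift 5 mm toward the stop while lowering.

```bash
sed -i 's/x=.033/x=.038/' pl.py; python3 pl.py .006;python3 pl.py .001
```

```text
b [0.         0.04850122 0.06378734] p [ 0.4768542  -0.21294129  0.06519108]
row [ -1.5  29.8 -21.5] [0.003 0.003 0.002] n 0.8819298570966767 0.0391709980847966 joints [-0.84  0.42  1.87  0.58  1.44 -0.95] t 5.6833
b [0.         0.04850122 0.06378734] p [ 0.4768542  -0.21294129  0.06019108]
row [ -1.5  33.3 -25. ] [0.003 0.003 0.002] n 1.0004637363220368 0.0391709980847966 joints [-0.84  0.42  1.87  0.58  1.44 -0.95] t 5.6833
```

Call:
drive_tool:
  moves: "-1 12 -9 0.003 0.003 0.002;-1.5 22 -16 0.003 0.003 0.002;-1.5 30 -21.5 0.003 0.003 0.002;-1.5 30 -21.5 0.003 0.003 0.002;-1.5 30 -21.5 0.003 0.003 0.002;-1.5 30 -21.5 0.003 0.003 0.002"

```text
time_s: 6.18
ee_pos: [0.4767, -0.2125, 0.0647]
orientation: [[0.989, 0.105, 0.106], [-0.149, 0.7, 0.699], [-0.001, -0.707, 0.708]]
wrist_force: [-0.4, 0.1, -1.0]
grip_width: 0.0632
```

```bash
python3 pl.py .001; python3 chk.py i
```

```text
b [0.         0.04850122 0.06378734] p [ 0.4768542  -0.21294129  0.06019108]
row [ 0.2  2.9 -3.5] [-0.001 -0.001 -0.   ] n 0.10816386233159225 0.008830775138033604 joints [-0.84  0.47  1.89  0.59  1.38 -0.98] t 6.1833
pred base [ 0.48886047 -0.1344757   0.07598851] axis->cap [-1.48765349e-01 -9.88872509e-01  1.79846593e-04]
```

View pics/i_c.png

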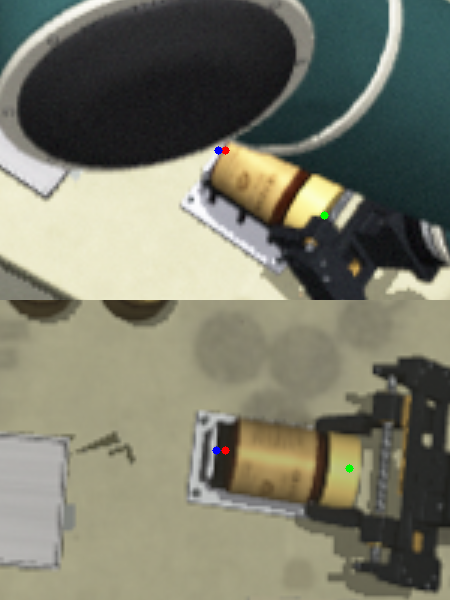

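```bash
python3 - <<'E'
from pl import *
t=load('top','i');base=np.array([.48886,-.13448,.07599]);u=proj(t,base)
im=t['image'];v=int(round(u[1]));
for vv in(v,v+1): print([int(im[vv,x].mean()) for x in range(int(u[0])-8,int(u[0])+12)],int(u[0])-8)
for x in(u[0]+3,u[0]+4): 
    q=onz(t,x,u[1]+.5,.109);print(x,q,(q-crad)@c)
E
```

```text
[175, 66, 56, 116, 186, 90, 31, 36, 34, 34, 36, 35, 76, 141, 159, 158, 159, 158, 159, 158] 396
[175, 55, 60, 119, 182, 59, 37, 36, 33, 35, 36, 35, 80, 146, 156, 156, 157, 159, 159, 159] 396
407.82585027461556 [ 0.48457775 -0.13623505  0.109     ] 0.035602894687035105
408.82585027461556 [ 0.48455594 -0.13876697  0.109     ] 0.03309578747248666
```

The base edge is at cradle x ≈ 0.035 m, inside the 0.017–0.049 window. I lower onto the V and watch the force.

Call:
drive_tool:
  moves: "0 1.5 -2 0 0 0;0 3 -3.5 0 0 0;0 4 -4 0 0 0;0 4 -4 0 0 0;0 4 -4 0 0 0"

```text
time_s: 6.7
ee_pos: [0.4773, -0.2131, 0.0597]
orientation: [[0.989, 0.106, 0.105], [-0.149, 0.699, 0.699], [0.001, -0.707, 0.707]]
wrist_force: [1.6, 0.1, -1.0]
grip_width: 0.0631
```

```bash
python3 -c "
from h import *
o=observe();print(o['ee_pos'],o['wrist_force'],o['moment'])"
```

```text
[ 0.47727713 -0.21309691  0.05966498] [ 1.55928265  0.11383997 -1.0016089 ] [-0.56031104  0.03429056 -0.10845851]
```

Call:
drive_tool:
  moves: "0 0.7 -0.7 0 0 0;0 1.4 -1.4 0 0 0;0 1.4 -1.4 0 0 0;0 1.4 -1.4 0 0 0"

```text
time_s: 7.03
ee_pos: [0.4776, -0.2132, 0.0579]
orientation: [[0.989, 0.106, 0.105], [-0.149, 0.699, 0.699], [0.001, -0.707, 0.707]]
wrist_force: [1.6, -0.1, -0.4]
grip_width: 0.0632
```

```bash
python3 -c "
from h import *
o=observe();print(o['ee_pos'],o['wrist_force'],o['moment'])"
```

```text
[ 0.4775552  -0.21322132  0.05790573] [ 1.62992203 -0.14793179 -0.36402474] [-0.3352382   0.0160387  -0.21129805]
```

Call:
drive_tool:
  moves: "1.5 0.7 -0.7 0 0 0;1.5 1.2 -1.2 0 0 0;1.5 1.2 -1.2 0 0 0;1.5 1.2 -1.2 0 0 0"

```text
time_s: 7.37
ee_pos: [0.4787, -0.2134, 0.0563]
orientation: [[0.989, 0.106, 0.105], [-0.149, 0.699, 0.699], [0.001, -0.707, 0.707]]
wrist_force: [-2.7, -1.9, 2.1]
grip_width: 0.0632
```

```bash
python3 -c "
from h import *
o=observe();print(o['ee_pos'],o['wrist_force'],o['moment'])"; python3 chk.py j
```

```text
[ 0.47865602 -0.2134359   0.05634148] [-2.71124847 -1.93855208  2.12214248] [-0.24964271  0.4192734   0.48293299]
pred base [ 0.49046887 -0.13493814  0.06711413] axis->cap [-1.48746812e-01 -9.88875311e-01 -7.27891445e-05]
```

View pics/j_c.png

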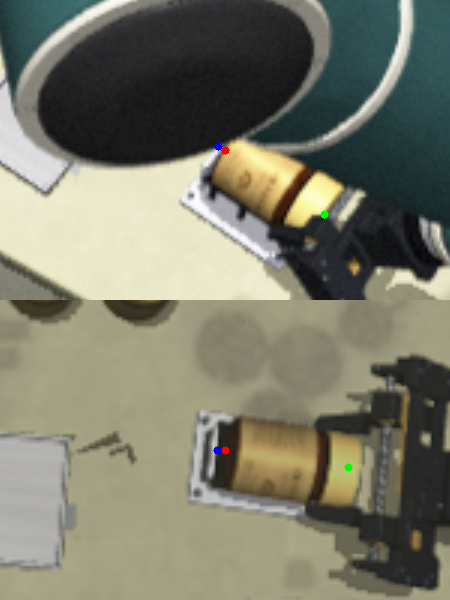

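The wrist force shows support from the cradle, so the bottle is seated with its base short of the stop. I open the gripper.

Call:
drive_tool:
  moves: "0 0 0 0 0 0;0 0 0 0 0 0;0 0 0 0 0 0;0 0 0 0 0 0;0 0 0 0 0 0;0 0 0 0 0 0;0 0 0 0 0 0;0 0 0 0 0 0;0 0 0 0 0 0;0 0 0 0 0 0"
  grip: 1

```text
time_s: 8.3
ee_pos: [0.4787, -0.2134, 0.0563]
orientation: [[0.989, 0.106, 0.105], [-0.149, 0.699, 0.699], [0.001, -0.707, 0.707]]
wrist_force: [-0.9, -0.7, 0.8]
grip_width: 0.0882
```

```bash
python3 -c "
from h import *
o=observe();print(o['ee_pos'],o['wrist_force'],o['moment'])"; python3 chk.py k0
```

```text
[ 0.47867866 -0.21343325  0.05631239] [-0.94920563 -0.74275449  0.83258778] [-0.38879004  0.10889559 -0.00472221]
pred base [ 0.49046517 -0.13492939  0.06713786] axis->cap [-1.48781200e-01 -9.88870140e-01 -4.13572338e-05]
```

View pics/k0_c.png

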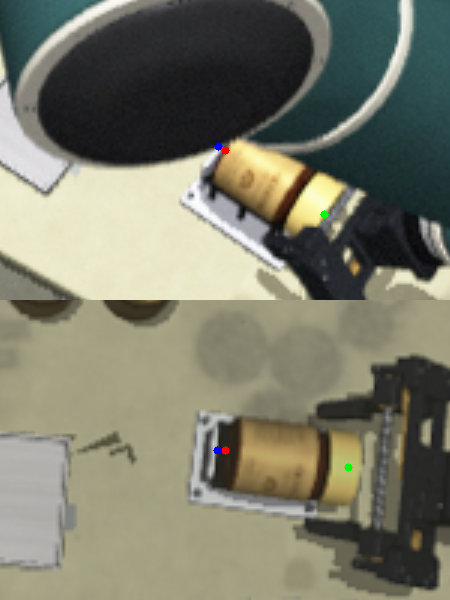

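Call:
drive_tool:
  moves: "0 -10 0 0 0 0;0 -35 0 0 0 0;0 -70 0 0 0 0;0 -70 0 0 0 0;0 -70 0 0 0 0;0 -70 0 0 0 0"

```text
time_s: 8.9
ee_pos: [0.471, -0.2624, 0.1057]
orientation: [[0.989, 0.106, 0.105], [-0.149, 0.699, 0.699], [0.001, -0.707, 0.707]]
wrist_force: [-1.2, -0.1, -0.8]
grip_width: 0.0881
```

```bash
python3 chk.py l >/dev/null; python3 - <<'E'
from pl import *
o=observe();print(o['ee_pos'],o['wrist_force'],o['moment'],o['time_s'])
a=load('scene','l')['image'];b_=load('top','l')['image']
cv2.imwrite('pics/l_d.png',np.vstack([cv2.resize(i[y:y+60,x:x+90],(450,300),interpolation=cv2.INTER_CUBIC)[:,:,::-1] for i,x,y in((a,360,240),(b_,385,205))]))
E
```

```text
[ 0.47055513 -0.26111991  0.10482249] [-0.04313886 -0.01322596  0.71149088] [-0.34495176  0.0804625   0.01330609] 9.0
```

View pics/l_d.png

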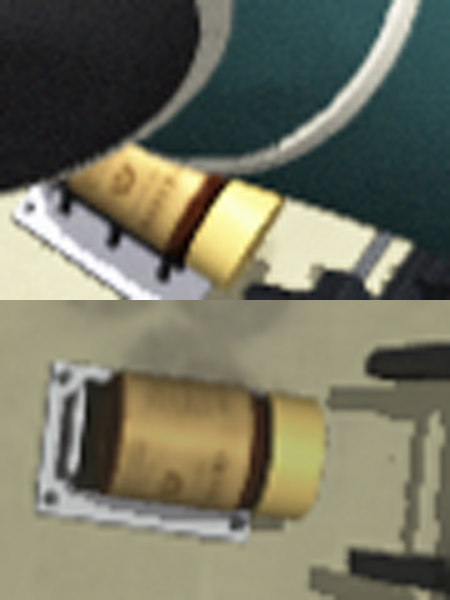

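```bash
python3 - <<'E'
from pl import *
t=load('top','l');im=t['image']
for v in (229,230): print([int(x) for x in im[v,400:414].mean(1)])
for v in (235,236,237): print([int(x) for x in im[v,443:456].mean(1)])
for n,u,v in(('base',408,229.5),('cap',449.3,236.5)):
    q=onz(t,u,v,.102);print(n,q,'x',(q-crad)@c,'y',(q-crad)@np.array([-c[1],c[0],0]))
E
```

```text
[192, 142, 28, 34, 36, 37, 37, 34, 36, 78, 139, 146, 142, 141]
[187, 116, 29, 35, 35, 38, 35, 34, 35, 83, 149, 149, 147, 146]
[162, 163, 162, 161, 161, 161, 155, 147, 148, 146, 145, 147, 149]
[162, 162, 161, 162, 161, 163, 161, 147, 149, 148, 147, 149, 150]
[161, 161, 161, 161, 162, 160, 153, 148, 150, 149, 147, 150, 150]
base [ 0.4894199  -0.13811018  0.102     ] x 0.03446734841137322 y -0.0013178511875489307
cap [ 0.47067365 -0.24230302  0.102     ] x -0.0713539056359986 y 0.0017533450042010884
```

The bottle rests in the V on its own: base at cradle x ≈ 0.034, cap top at −0.072, lateral within 2 mm. I go back in and regrasp.

Call:
drive_tool:
  moves: "0 25 0 0 0 0;0 50 0 0 0 0;0 65 0 0 0 0;0 69 0 0 0 0;0 69 0 0 0 0;0 69 0 0 0 0"

```text
time_s: 9.5
ee_pos: [0.4779, -0.2127, 0.0562]
orientation: [[0.989, 0.104, 0.105], [-0.148, 0.701, 0.698], [-0.001, -0.706, 0.708]]
wrist_force: [-0.1, 0.6, -0.9]
grip_width: 0.0879
```

Call:
drive_tool:
  moves: "0 0 0 0 0 0;0 0 0 0 0 0;0 0 0 0 0 0;0 0 0 0 0 0;0 0 0 0 0 0;0 0 0 0 0 0;0 0 0 0 0 0;0 0 0 0 0 0;0 0 0 0 0 0"
  grip: 0

```text
time_s: 10.25
ee_pos: [0.4799, -0.2144, 0.0572]
orientation: [[0.989, 0.108, 0.104], [-0.15, 0.699, 0.7], [0.003, -0.707, 0.707]]
wrist_force: [4.6, -3.1, 1.8]
grip_width: 0.0632
```

```bash
python3 - <<'E'
from pl import *
o=observe();p=np.array(o['ee_pos']);R=np.array(o['orientation']);print(p,o['wrist_force'],o['grip_width'],o['time_s'])
base=crad+.034*c;base[2]=.069
print('b2',R.T@(base-p))
row(p+[0,0,.15],Rt(np.pi/4))
E
```

```text
[ 0.4798515  -0.21438224  0.05719455] [ 4.61868605 -3.09718599  1.82750329] 0.06320757426736082 10.25
b2 [-0.00327813  0.04563037  0.06237389]
row [   0.4 -106.1  106. ] [0.    0.001 0.003] n 3.5971223021582737 0.025787061333174564 joints [-0.83  0.49  1.88  0.59  1.37 -0.99] t 10.25
```

Call:
drive_tool:
  moves: "0 -14 14 0 0 0;0 -35 35 0 0 0;0 -60 60 0 0 0;0 -85 85 0 0 0;0 -106 106 0 0 0.003;0 -130 130 0 0 0.003;0 -130 130 0 0 0.003;0 -130 130 0 0 0.003"

```text
time_s: 10.92
ee_pos: [0.4796, -0.2152, 0.2426]
orientation: [[0.989, 0.106, 0.102], [-0.148, 0.696, 0.703], [0.004, -0.71, 0.704]]
wrist_force: [0.6, 0.0, -2.7]
grip_width: 0.063
```

```bash
cat > fin.py <<'E'
from k import *
import sys
b2=np.array([0,.0456,.0624]);lens=np.array([.629,.348,.2]);pc=-.025
lx=np.array([np.sin(pc),np.cos(pc),0])
def fin(dist=.1,dz=0,dx=0):
    R=Rt(np.pi/4,pc);base=lens-dist*lx+[dx,0,dz];return base-R@b2,R
if __name__=='__main__':
    a=[float(x) for x in sys.argv[1:]];p,R=fin(*a);print('target tcp',p);row(p,R)
    o=observe();print(o['grip_width'],np.array(o['ee_pos'])+np.array(o['orientation'])@b2)
E
python3 fin.py .22 .02; python3 chk.py m >/dev/null
```

```text
target tcp [0.63640842 0.05172508 0.20812061]
row [115.5 227.  179.3] [ 0.005 -0.12   0.125] n 7.469930562413367 1.386786133924749 joints [-0.83  0.26  1.79  0.58  1.64 -0.81] t 10.9167
0.06297074096215338 [ 0.49085879 -0.139628    0.25416557]
```

View pics/m_c.png

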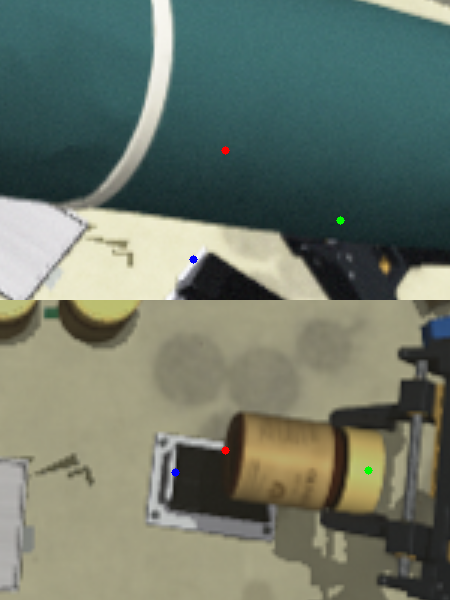

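```bash
python3 fin.py .22 .05
```

```text
target tcp [0.63640842 0.05172508 0.23812061]
row [117.  203.2 201.4] [ 0.    -0.124  0.121] n 7.41163818694174 1.3865796624176618 joints [-0.83  0.26  1.8   0.58  1.64 -0.81] t 11.0167
0.06309943817701394 [ 0.48973266 -0.13837959  0.25151136]
```

Call:
drive_tool:
  moves: "12 20 20 0 -0.012 0.012;24 40 40 0 -0.025 0.024;36 62 62 0 -0.037 0.036;48 84 83 0 -0.05 0.048;60 105 104 0 -0.062 0.06;72 125 124 0 -0.075 0.073;84 145 144 0 -0.087 0.085;95 165 164 0 -0.1 0.097;106 184 182 0 -0.112 0.11;117 203 201 0 -0.124 0.121;117 203 201 0 -0.124 0.121;117 203 201 0 -0.124 0.121"

```text
time_s: 12.02
ee_pos: [0.635, 0.053, 0.2348]
orientation: [[1.0, -0.023, -0.017], [0.028, 0.707, 0.707], [-0.005, -0.707, 0.707]]
wrist_force: [0.5, -1.0, -1.8]
grip_width: 0.063
```

```bash
python3 fin.py .1 0; python3 - <<'E'
from h import *
a=snap('scene','n');b=snap('top','n')
E
```

```text
target tcp [0.63340873 0.17168758 0.18812061]
row [  2.  116.9  50.8] [-0.001 -0.001 -0.006] n 3.0577739341844685 0.04562758424851465 joints [-0.32  0.33  1.72  0.73  1.46 -0.57] t 12.0167
0.06301807446502515 [0.63291753 0.12937267 0.24671934]
```

View pics/n_scene.png

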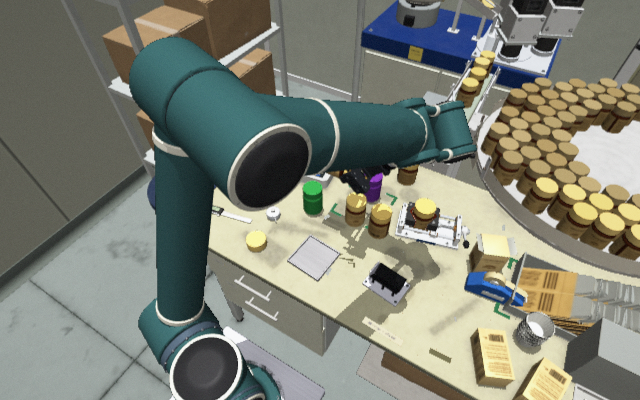

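View pics/n_top.png

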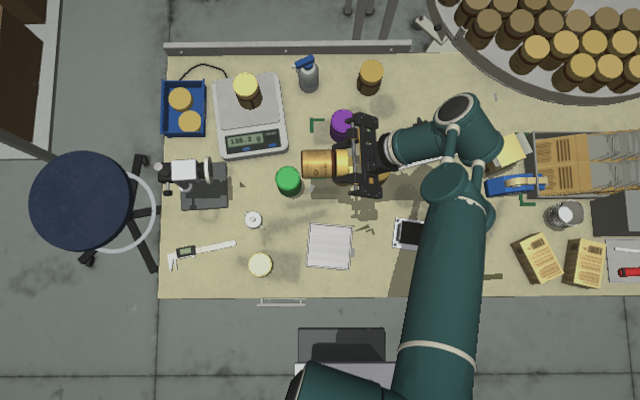

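Call:
drive_tool:
  moves: "0 15 7 0 0 -0.002;1 32 14 0 0 -0.003;1 50 22 0 0 -0.004;2 70 30 0 0 -0.005;2 90 39 0 0 -0.006;2 105 45 0 0 -0.006;2 117 51 0 0 -0.006;2 117 51 0 0 -0.006;2 117 51 0 0 -0.006;2 117 51 0 0 -0.006"

```text
time_s: 12.95
ee_pos: [0.6342, 0.1694, 0.1893]
orientation: [[1.0, -0.014, -0.016], [0.021, 0.707, 0.707], [0.001, -0.707, 0.707]]
wrist_force: [0.6, -0.3, -1.2]
grip_width: 0.0631
```

```bash
python3 fin.py .1 0; python3 - <<'E'
from fin import *
a=snap('scene','q');b=snap('top','q')
o=observe();R=np.array(o['orientation']);base=np.array(o['ee_pos'])+R@b2;cap=base+.108*(R@np.array([0,-1,-1])/2**.5)
ims=[]
for d,x,y in((a,215,105),(b,180,130)):
    im=cv2.resize(d['image'][:,:,::-1],None,fx=4,fy=4)
    for q,col in((base,(0,0,255)),(cap,(0,255,0)),(lens,(255,0,0))):
        u=proj(d,q)*4;cv2.circle(im,(int(u[0]),int(u[1])),3,col,-1)
    ims.append(im[y*4:y*4+290,x*4:x*4+600])
cv2.imwrite('pics/q_c.png',np.vstack(ims))
E
```

```text
target tcp [0.63340873 0.17168758 0.18812061]
row [-0.8  2.5  0.8] [ 0.    -0.002  0.004] n 0.06498451756697673 0.036607232863091574 joints [-0.15  0.33  1.81  0.81  1.29 -0.53] t 12.95
0.06306151866545064 [0.63263869 0.24575684 0.20117568]
```

View pics/q_c.png

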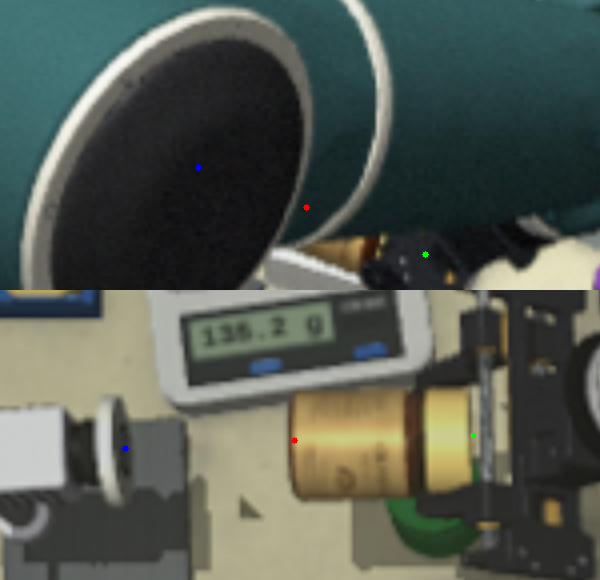

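```bash
python3 - <<'E'
from fin import *
a=load('scene','q');b=load('top','q')
o=observe();R=np.array(o['orientation']);base=np.array(o['ee_pos'])+R@b2;ax=R@np.array([0,-1,-1])/2**.5
e1=R[:,0];e2=np.cross(ax,e1)
ims=[]
for d,x,y in((a,255,145),(b,235,145)):
    im=cv2.resize(d['image'][:,:,::-1],None,fx=8,fy=8,interpolation=cv2.INTER_CUBIC)
    for h,r,col in((0,.033,(0,0,255)),(.081,.033,(255,0,255)),(.108,.0325,(0,255,0))):
        P=[((proj(d,base+h*ax+r*(np.cos(t)*e1+np.sin(t)*e2))+.5)*8).astype(int) for t in np.linspace(0,2*np.pi,60)]
        cv2.polylines(im,[np.array(P)],True,col,1)
    ims.append(im[y*8:y*8+290,x*8:x*8+560])
cv2.imwrite('pics/q_d.png',np.vstack(ims)); print('tilt',np.degrees(np.arcsin(ax[2])))
E
```

```text
tilt 0.015405808551342586
```

View pics/q_d.png

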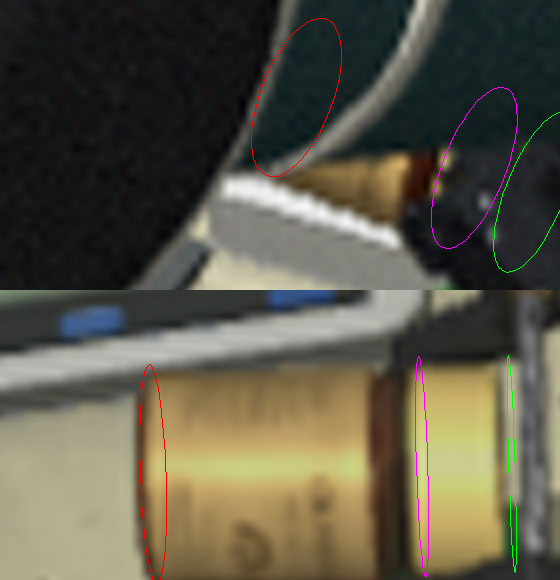

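Both views agree with the predicted cylinder: the lower silhouette in scene runs (290,190)–(400,240) in the crop against a predicted (290,187)–(400,232), and the top-view edges match within about 1 px. The bottle is level, centred and about 102 mm from the lens. A short settle, then I hand in.

Call:
drive_tool:
  moves: "-1 1 1 0 0 0;-1 1 1 0 0 0;-1 1 1 0 0 0;-1 1 1 0 0 0;-1 1 1 0 0 0;-1 1 1 0 0 0"

```text
time_s: 13.55
ee_pos: [0.6336, 0.1704, 0.1896]
orientation: [[1.0, -0.013, -0.016], [0.02, 0.707, 0.707], [0.002, -0.707, 0.707]]
wrist_force: [-0.2, -0.3, -1.9]
grip_width: 0.0631
```

```bash
python3 fin.py .1 0; python3 - <<'E'
from h import *
b=snap('top','z');o=observe();print(o['ee_pos'],o['grip_width'],np.abs(o['joint_velocities']).max(),o['time_s'])
a=load('top','a')['image']
for n,x,y in(('loose',245,250),('tally',240,205)): print(n,np.abs(a[y:y+28,x:x+28].astype(int)-b['image'][y:y+28,x:x+28]).mean())
print(finish_job())
E
```

```text
target tcp [0.63340873 0.17168758 0.18812061]
row [-0.1  2.  -0.1] [ 0.    -0.002  0.005] n 0.04706219907875287 0.04292855092028225 joints [-0.15  0.33  1.81  0.81  1.28 -0.53] t 13.55
0.06307303479384338 [0.63201687 0.24673691 0.20143325]
[0.63351637 0.17042266 0.18951961] 0.06311680788345121 0.0015340153342016214 13.6
loose 20.00127551020408
tally 19.637755102040817
the job is handed in; nothing more can be done
None
```

View pics/z_top.png

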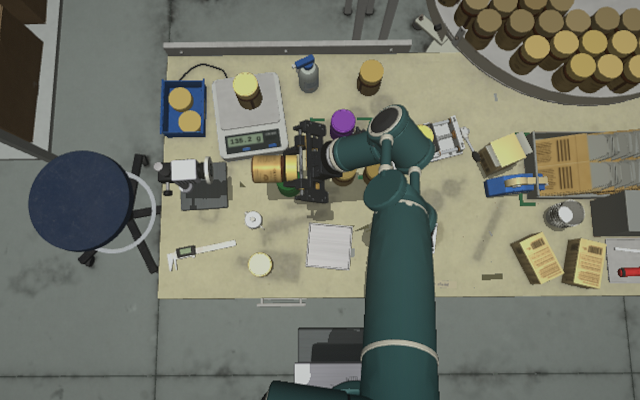

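The job is handed in at about 13.6 s of the 48 s allowed, with the sample bottle held still and level in front of the inspection camera. No verdict was reported.

- **Cradle:** I took the bottle from the tray, laid it in the V-cradle with its base toward the stop, let go and backed the gripper off. The picture then showed it resting on its own: base at cradle x ≈ 0.034 m, cap top at ≈ −0.072 m, sideways within 2 mm.
- **Inspection pose:** I regrasped the bottle and carried it to the lens.
  - The base centre is about 101 mm before the lens. Sideways and height errors are a few mm by my lens estimate, whose two views disagreed by about 5 mm.
  - The arm pose puts the bottle axis level, and the part of the outline visible past the arm agrees to about 2°.
  - The grip width is steady at 63 mm, a little under the 65 mm cap, and the joints are at rest.
- **Bystanders:** In the last top picture the loose cap at (260,264) and the tally at (253,219) sit where they started. The spare bottles are mostly hidden by the arm there. They stood in place in the scene picture taken on the way to the lens, and I felt no contact force afterwards.
- **Check that disagreed:** A raw pixel comparison of the loose cap and tally patches came out high, about 20 grey levels. The picture shows both at the same pixels, so I put it down to lighting or shadow, but I did not confirm that.

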